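# Seal the sample box with its four corner clips

## Task

Seal the wood-sample box: press the lid down by its blue centre boss until it sits fully home, then snap the four lid clips down over the lid's rim, starting with the red clip, then the clip at the corner diagonally opposite, then the other two. Press gently, never harder than about 25 N, leave every clip snapped flat and do not disturb the vial, the can or the tape roll.

Things in the scene. Friction and masses are not known exactly. Their poses are not given: they have to be found in the camera images.
- box_base: dark steel base plate, fixed, 210 (x) x 170 (y) x 8 mm; origin at the centre of its underside, z up; any yaw. A slate-blue box, 180 x 140 x 66 mm, stands centred over it on levelling screws, its underside 12 to 28 mm above this origin (different each time, not reported: feel for it). On each long wall two clips are hinged, axes along x at y = +-78 mm, x = +-60 mm, levers pointing to y = 0.
- lid (a joint): how far the light grey lid (176 x 136 mm) is pushed down into its stiff seal, in m: starts at 0 to 0.0015, home against its stop at 0.005 (above 0.0042 counts). It is pressed by the domed blue boss at its centre (28 mm across), whose top is 82 mm above the box's underside at 0 and 77 mm when home; the seal resists with about 8 N and holds it where it is left; the stop is hard. The clip hinge axes lie 78.7 mm above the box's underside.
- clip_red (a joint): hinge of the red lid clip at base x = +60, y = +78 mm: angle in rad, 0 = flat, grows as the lever is raised; starts and springs back to about 0.7 to 0.85, leaning inward over the lid; shut means below 0.03. Lever 42 mm long from its hinge axis, 22 mm wide, top face 3 mm above the axis when flat. Pushed down near its ribbed free end it resists with up to about 12 N and snaps home in the last 2 mm.
- clip_opposite (a joint): hinge of the black lid clip diagonally opposite the red one, at base x = -60, y = -78 mm: angle in rad, 0 = flat, grows as the lever is raised; starts and springs back to about 0.7 to 0.85, leaning inward over the lid; shut means below 0.03. Lever 42 mm long from its hinge axis, 22 mm wide, top face 3 mm above the axis when flat. Pushed down near its ribbed free end it resists with up to about 12 N and snaps home in the last 2 mm.
- clip_long (a joint): hinge of the black lid clip on the same long wall as the red one, at base x = -60, y = +78 mm: angle in rad, 0 = flat, grows as the lever is raised; starts and springs back to about 0.7 to 0.85, leaning inward over the lid; shut means below 0.03. Lever 42 mm long from its hinge axis, 22 mm wide, top face 3 mm above the axis when flat. Pushed down near its ribbed free end it resists with up to about 12 N and snaps home in the last 2 mm.
- clip_short (a joint): hinge of the black lid clip on the same short end as the red one, at base x = +60, y = -78 mm: angle in rad, 0 = flat, grows as the lever is raised; starts and springs back to about 0.7 to 0.85, leaning inward over the lid; shut means below 0.03. Lever 42 mm long from its hinge axis, 22 mm wide, top face 3 mm above the axis when flat. Pushed down near its ribbed free end it resists with up to about 12 N and snaps home in the last 2 mm.
- vial: bystander: red-capped clear vial, 29 mm across, 54 mm high, standing; origin at the centre of its underside.
- black_can: bystander: black film can, 34 mm across, 50 mm high, standing; origin at the centre of its underside.
- tape_roll: bystander: roll of masking tape lying flat, 100 mm across, 25 mm high; origin at the centre of its underside.

How it is judged (in metres and radians):
On the way, in this order (a step that is already met when the one before it is completed fails the run):
1. the lid is pressed fully home while all four clips are still raised (value of joint lid above 0.0042 m and value of joint each of clip_red, clip_opposite, clip_long, clip_short above 0.3 rad), for 0.2 s.
2. the red clip is snapped shut, the other three still raised (value of joint clip_red below 0.03 rad and value of joint each of clip_opposite, clip_long, clip_short above 0.3 rad), for 0.2 s.
3. the clip diagonally opposite is snapped shut, the last two still raised (value of joint each of clip_red, clip_opposite below 0.03 rad and value of joint each of clip_long, clip_short above 0.3 rad), for 0.2 s.
At the end, for the whole second after the job is handed in: The lid is home (pushed down more than 4.2 mm) and all four clips are snapped flat (each hinge below 0.03 rad) (value of joint lid above 0.0042 m and value of joint each of clip_red, clip_opposite, clip_long, clip_short below 0.03 rad); the robot touches nothing.
It fails at once if the fingers press on anything with more than 25 N (contact force between the fingers and anything else above 25 N).
It fails at once if the vial, the can or the tape roll is moved by more than 20 mm (distance of any of vial, black_can, tape_roll from where it was at the start of the episode above 0.02 m).
It also fails if it takes over 58 s, if anything falls off the work surface, if the arm or the gripper's body presses on something with over 40 N, if the wrist force passes 120 N, or if a joint passes its speed limit or range.

## Robot

A 6-joint arm with a two-finger parallel gripper is mounted at the origin on a cart in front of the work surface, level with it; the furniture and walls round the work are solid. World frame = base frame: x ahead of the robot, y to its left, z up, the work surface at z = 0. Lengths are in mm, angles in rad, forces in N, time in s.
With the tool pointing down it reaches from about 350 to 775 mm from the base axis. Payload 7.3 kg.
Tool frame: the origin (TCP) lies at the very end of the fingers, on their centre line; the grasp point (between the pads) lies 19 mm behind it; z points along the fingers, y is the line along which they close (so a half turn about z gives the same grasp; the last joint's range is limited). The gripper opens to 92 mm and grips with 3 to 60 N. Pads are 19 mm wide; open, the fingers measure 130 mm over their backs; the gripper's body (75 mm by 190 mm) begins 47 mm behind the grasp point.
Start: joints at [-1.276, 0.342, 1.524, -0, 1.275, -0.146], TCP at [224.022, -474.825, 226.741] pointing down, gripper open.
Joint ranges: [-2.53, 2.53], [-0.77, 2.02], [0.04, 2.7], [-1, 4.14], [0.28, 2.66], [-3.11, 3.11]. Speed limits (rad/s): [2.57, 2.57, 3.14, 3.14, 3.14, 3.14].

## Interface

Orientations are given as [roll, pitch, yaw] about the fixed x, y, z axes, in that order (R = Rz(yaw) Ry(pitch) Rx(roll)).
In Python, from plant import bot gives the robot as it stands.
- The arm moves only by the tool apply_moves, never from a script. Its argument "motion" is text: rows parted by semicolons, each of 4 numbers parted by spaces: the shift along the tool's x, y, z in m, then the turn about the tool's z in degrees. A call has 1 to 8 rows; each row shifts and turns the commanded pose from where the row before left it, along the tool's axes as they then stand; what a row does not reach is not made up. A row lasts 1/8 s, in which the tool goes at most 62.5 mm and 10.7 degrees, less where a joint would pass 70% of its speed; a pose out of reach is approached as far as the arm can. A call with a gripper value outside its range is refused whole. "fingers" is the opening, from -1 (shut) to 1 (fully open), set as the call begins (left out, the last holds). The fingers move at their own pace and stop on an object; the grip force is fixed at half the most. Time passes only in rows, so rows that do not move let the fingers close. It gives the time, the measured TCP pose, the force, the opening and the grip force at its end, in the units of the state.
- bot.get_obs(): the state, without advancing time (a new reading comes with each control period).
- bot.capture(name): name is "scene" or "side" or "wrist"; returns a dict with "img" (480x640x3 uint8, blue, green, red), "range_z" (480x640 float32, mm along the optical axis (not along the pixel's ray), 0 where there is no reading), "fx", "fy", "cx", "cy" (pixels), "D" ([k1, k2, p1, p2, k3] as OpenCV has them; the pictures are not rectified), "world_from_camera" (4x4, takes a point from camera to world coordinates); the wrist camera has in their place "mount" (4x4, takes a point from camera to tool coordinates, whose origin is the TCP and whose axes are the flange's). Camera axes: x right, y down, z forward; pixel columns grow to the right and rows downward; lengths in mm; the calibration is good to about 2 mm. A picture is of the moment at which its call begins: read the wrist's pose just before it.
- bot.close_job(): hands the job in; it is judged then, once.
Trained networks look in a picture, given as the dict that the camera call returned (one of the last four; its "shot" number tells which), for a name from the list of things; names that differ only in an ending like _2 or _b are one class to them, and where a whole thing is asked for, a point or a joint stands for the part that bears it (a point fixed in the world has none). Each returns a list of dicts, best first, with "p" (0 to 1); they miss things now and then, are a little off and sometimes report something else, mostly with a low value. They report only what shows in the picture. A call takes as long as a camera call.
- bot.cut_out(picture, thing): "pixels" (480x640 bool, what is visible of it) and "point" ([column, row] in pixels, amid what is visible of it).
The state is a dict: "time": time; "joint_positions": joint angles; "dq": joint speeds; "tau": joint torques, N m; "tool_pos": TCP position; "tcp_rot": TCP orientation; "contact_force": force on the tool from outside, world axes, zero at the start; "moment": the same for the moment, N m; "grip_width": finger opening in mm; "finger_force": force on a finger pad.
Only numpy, scipy, OpenCV 4.12 (cv2) and the standard library are available. Lean on these libraries where they do the work, as an engineer would, in place of code of your own. Each camera call takes 0.05 s, during which the arm holds its last target. There are 200 camera calls.

## Working session

There is one attempt and no reset: what is moved stays moved. The work goes in short steps, Python scripts to look and compute and a tool call to move; the robot and the scene stay as the last step left them, time stands still between calls to the robot, and variables do not carry over. Pictures are saved under pics/ and viewed, at most 10 in all, crops included, and the job is handed in when it is done.

Besides the shell and the picture viewer there is one more tool, called after "Emit:" as name(argument=value, ...) on one line, values as JSON. apply_moves: Moves the arm, as the interface text tells. Its arguments: {"type":"object","properties":{"motion":{"type":"string"},"fingers":{"type":"number"}},"required":["motion"]}

```bash
mkdir -p pics
python3 - <<'E'
from plant import bot
import cv2,numpy as np
print(bot.get_obs())
for n in ("scene","side"):
    c=bot.capture(n); cv2.imwrite(f"pics/{n}0.png",c["img"])
    np.savez(f"{n}0.npz",**{k:c[k] for k in("img","range_z","fx","fy","cx","cy","D","world_from_camera")})
    for t in ("box_base","lid","clip_red","clip_opposite","vial","black_can","tape_roll"):
        for d in bot.cut_out(c,t)[:4]:
            m=d["pixels"]&(c["range_z"]>0); v,u=np.nonzero(m)
            if len(u)==0: continue
            K=np.array([[c["fx"],0,c["cx"]],[0,c["fy"],c["cy"]],[0,0,1.]])
            p=cv2.undistortPoints(np.c_[u,v].astype(float)[:,None],K,np.array(c["D"]))[:,0]
            z=c["range_z"][m]; P=np.c_[p*z[:,None],z,np.ones(len(z))]@np.array(c["world_from_camera"]).T
            print(n,t,round(d["p"],2),np.round(d["point"]),len(z),np.round(np.median(P[:,:3],0)),np.round(np.percentile(P[:,2],97)))
E
```

```text
{'time': 0.0, 'joint_positions': array([-1.27600774e+00,  3.42706110e-01,  1.52502838e+00,  4.93097336e-06,
        1.27540821e+00, -1.45987756e-01]), 'dq': array([-2.49854819e-03,  6.46184017e-05, -2.11358324e-03,  3.40084379e-04,
       -2.30418282e-03, -3.01668706e-04]), 'tau': array([-1.11443722e-03, -4.31248212e+01, -2.44212538e+01,  7.17292889e-02,
        5.61598269e-02, -1.34935053e-04]), 'tool_pos': array([ 223.8921436 , -474.40591024,  226.04962664]), 'tcp_rot': array([-3.14005978e+00, -2.30149897e-04,  4.40774732e-01]), 'contact_force': array([ 0.4095878 ,  0.16863017, -0.07125339]), 'moment': array([ 0.02804546, -0.05050625, -0.04488686]), 'finger_force': 0.0, 'grip_width': 91.72996500622433}
scene box_base 0.7 [307. 289.] 16039 [ 577. -168.  103.] 130.0
scene lid 0.85 [308. 267.] 8261 [ 589. -134.  104.] 108.0
scene clip_red 0.72 [335. 218.] 165 [ 667. -103.  131.] 137.0
scene clip_opposite 0.75 [279. 307.] 577 [ 516. -177.  121.] 137.0
scene vial 0.92 [345. 182.] 456 [773.  19.  39.] 56.0
scene black_can 0.64 [377. 213.] 488 [778. -71.  43.] 52.0
scene tape_roll 0.98 [427. 252.] 1860 [ 782. -191.   22.] 26.0
side box_base 0.62 [290. 307.] 13408 [ 597. -165.  103.] 130.0
side lid 0.34 [262. 239.] 180 [559. -61. 127.] 135.0
side clip_red 0.75 [334. 260.] 148 [ 670. -100.  130.] 136.0
side clip_opposite 0.98 [235. 305.] 448 [ 518. -177.  121.] 137.0
side clip_opposite 0.36 [408. 320.] 1593 [ 784. -191.   23.] 27.0
side vial 0.81 [387. 220.] 385 [776.  16.  46.] 56.0
side black_can 0.94 [399. 264.] 392 [782. -71.  48.] 52.0
side tape_roll 0.62 [409. 319.] 1467 [ 785. -193.   23.] 27.0
```

View pics/scene0.png

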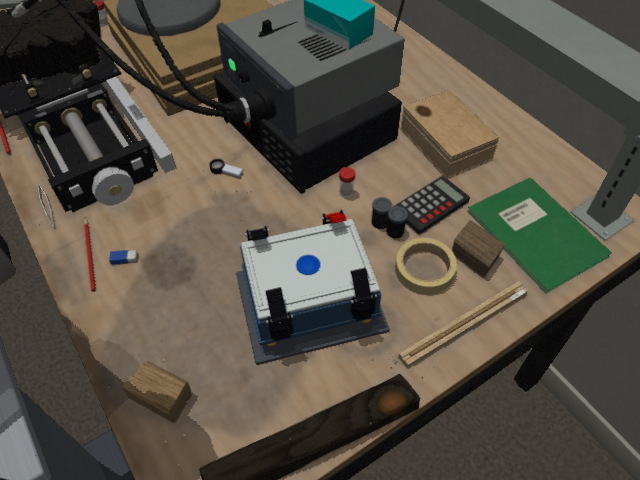

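View pics/side0.png

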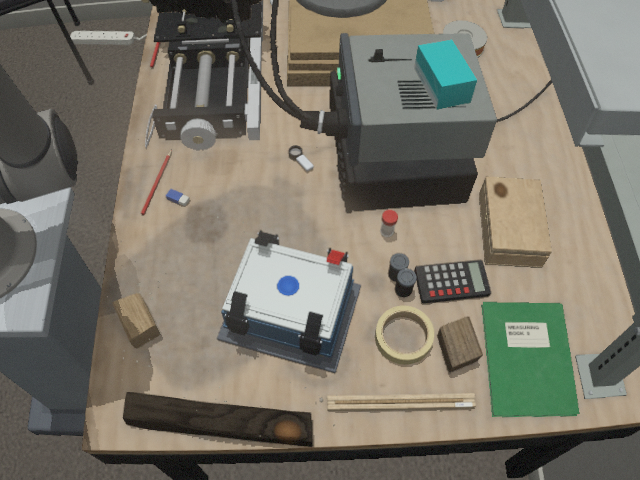

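The scene picture shows the boss at (308,265), red clip at (335,218), opposite at (279,307), long at (258,233) and short at (360,290). The bystanders lie to the right, clear of the box. Next I fit the box pose.

```bash
cat > h.py <<'E'
import numpy as np,cv2
def cloud(c,T):
    z=c["range_z"]; v,u=np.nonzero(z>0)
    K=np.array([[c["fx"],0,c["cx"]],[0,c["fy"],c["cy"]],[0,0,1.]])
    p=cv2.undistortPoints(np.c_[u,v].astype(float)[:,None],K,np.array(c["D"]))[:,0]
    zz=z[v,u]; P=np.c_[p*zz[:,None],zz,np.ones(len(zz))]@np.array(T).T
    return P[:,:3],c["img"][v,u].astype(int)
E
python3 - <<'E'
from h import *
for n in("scene","side"):
    c=np.load(n+"0.npz"); P,C=cloud(c,c["world_from_camera"])
    near=np.hypot(P[:,0]-590,P[:,1]+136)<140
    b,g,r=C.T
    blue=near&(b>120)&(b>2*r)&(b>1.6*g)&(P[:,2]>85)
    Q=P[blue]; print(n,"boss",len(Q),Q.mean(0).round(1),np.percentile(Q[:,2],[5,50,95]).round(1), ((Q[:,:2].max(0)+Q[:,:2].min(0))/2).round(1))
    lid=near&(C.min(1)>110)&(abs(P[:,2]-104)<12)
    L=P[lid]; print("lid",len(L),np.percentile(L[:,2],[5,50,95]).round(1),cv2.minAreaRect(L[:,:2].astype(np.float32)))
    red=near&(r>120)&(g<60)&(b<60)&(P[:,2]>85); print("red",P[red].mean(0).round(1),P[red].min(0).round(),P[red].max(0).round())
    blk=near&(C.max(1)<60)&(P[:,2]>108)
    for s in (0,1,2,3):
        pass
    from scipy.cluster.hierarchy import fcluster,linkage
    B=P[blk]; k=fcluster(linkage(B[:,:2],"single"),12,"distance")
    for i in set(k):
        if (k==i).sum()>30: q=B[k==i]; print(" blk",len(q),q.mean(0).round(1),q.min(0).round(),q.max(0).round())
    # base plate at z~8 and lever tips
    pl=near&(P[:,2]>4)&(P[:,2]<12); print("plate",cv2.minAreaRect(P[pl][:,:2].astype(np.float32)))
E
```

```text
scene boss 360 [ 591.8 -135.2  106.1] [103.4 106.1 108.9] [ 592.1 -134.5]
lid 7543 [101.4 103.6 107.6] ((593.0623779296875, -134.4156494140625), (158.97781372070312, 176.54039001464844), 71.51898193359375)
red [666.8 -99.3 128.1] [ 655. -113.  106.] [684. -72. 138.]
 blk 489 [ 628.4 -215.3  121.6] [ 610. -237.  108.] [ 642. -194.  139.]
 blk 512 [ 514.8 -177.5  121.7] [ 495. -199.  108.] [ 529. -159.  138.]
 blk 167 [554.  -60.6 126.6] [541. -77. 108.] [575. -34. 138.]
plate ((569.7127075195312, -160.16629028320312), (161.80406188964844, 253.1713409423828), 51.27732467651367)
side boss 302 [ 594.3 -136.   106.3] [102.9 106.3 109.9] [ 594.5 -134.7]
lid 7273 [100.8 103.6 107.8] ((594.5731201171875, -132.35096740722656), (164.04136657714844, 176.07763671875), 71.19873809814453)
red [671.9 -98.2 124.3] [ 657. -112.   87.] [685. -77. 136.]
 blk 376 [ 630.2 -216.8  121.5] [ 611. -237.  108.] [ 644. -199.  139.]
 blk 323 [ 516.4 -179.3  120.8] [ 498. -200.  108.] [ 532. -160.  140.]
plate ((593.2299194335938, -141.56411743164062), (270.08135986328125, 262.88067626953125), 16.812461853027344)
```

Emit:
apply_moves(motion="0 0 0 10.7; 0 0 0 10.7; 0 0 0 10.7; 0 0 0 10.7; 0 0 0 0.96; 0.024 -0.044 0 0; 0.024 -0.044 0 0; 0.024 -0.044 0 0", fingers=-0.95)

```text
time: 1.8
tool_pos: [335.1, -371.5, 226.8]
tcp_rot: [3.141, -0.0, -0.32]
contact_force: [0.2, 0.5, 0.2]
grip_width: 16.2
finger_force: 0.0
```

Emit:
apply_moves(motion="0.024 -0.044 0 0; 0.024 -0.044 0 0; 0.024 -0.044 0 0; 0.024 -0.044 0 0; 0.024 -0.044 0 0; 0.024 -0.044 0 0; 0.022 -0.043 0 0; 0 0 0 0")

```text
time: 2.8
tool_pos: [590.7, -131.4, 226.1]
tcp_rot: [-3.141, 0.0, -0.315]
contact_force: [0.8, -0.7, -0.2]
grip_width: 2.6
finger_force: 0.0
```

```bash
cat > look.py <<'E'
import sys
from h import *
from plant import bot
from scipy.spatial.transform import Rotation as R
def wrist():
    o=bot.get_obs(); c=bot.capture("wrist")
    T=np.eye(4); T[:3,:3]=R.from_euler("xyz",o["tcp_rot"]).as_matrix(); T[:3,3]=o["tool_pos"]
    P,C=cloud(c,T@np.array(c["mount"])); return o,c,P,C
E
python3 - <<'E'
from look import *
o,c,P,C=wrist()
print(o["time"],o["tool_pos"],o["tcp_rot"],o["contact_force"],o["grip_width"])
cv2.imwrite("pics/w1.png",c["img"])
b,g,r=C.T; near=np.hypot(P[:,0]-592,P[:,1]+135)<150
Q=P[near&(b>100)&(b>2*r)&(b>1.6*g)&(P[:,2]>85)]
print("boss",len(Q),Q.mean(0).round(1),np.percentile(Q[:,2],[5,50,95]).round(1),((Q[:,:2].max(0)+Q[:,:2].min(0))/2).round(1))
L=P[near&(C.min(1)>110)&(abs(P[:,2]-104)<12)]
print(len(L),cv2.minAreaRect(L[:,:2].astype(np.float32)))
B=P[near&(P[:,2]>112)&(P[:,2]<150)]
y=-0.323; M=np.array([[np.cos(y),-np.sin(y)],[np.sin(y),np.cos(y)]])
l=(B[:,:2]-[593,-135])@M
for sx in(1,-1):
  for sy in(1,-1):
    k=(l[:,0]*sx>30)&(l[:,1]*sy>20)
    if k.sum()>5: print(sx,sy,k.sum(),l[k].mean(0).round(1),np.percentile(l[k],[2,98],axis=0).round(1),np.percentile(B[k,2],[2,98]).round(1))
E
```

```text
2.8 [ 590.65563143 -131.41095862  226.08671748] [-3.14101567e+00  1.35224386e-04 -3.15294567e-01] [ 0.76752891 -0.73559045 -0.21242842] 2.6050391380368207
boss 1649 [ 594.  -135.4  107. ] [104.9 106.9 109.3] [ 593.4 -135.4]
30379 ((604.286376953125, -136.7923126220703), (163.75099182128906, 157.73394775390625), 71.43000793457031)
1 1 1506 [60.6 58.6] [[49.8 44.6]
 [71.2 75.7]] [112.4 137.2]
1 -1 1435 [ 60.4 -59.1] [[ 49.6 -76.1]
 [ 71.  -45.7]] [112.3 137.9]
```

Emit:
apply_moves(motion="0.003 0.003 0.02 0; 0 0 0.025 0; 0 0 0.025 0; 0 0 0.022 0; 0 0 0.01 0; 0 0 0 0; 0 0 0 0")

```text
time: 3.72
tool_pos: [591.4, -138.4, 125.8]
tcp_rot: [3.141, -0.002, -0.323]
contact_force: [0.2, -0.4, 0.1]
grip_width: 2.4
finger_force: 0.0
```

Emit:
apply_moves(motion="0.001 -0.0035 0.005 0; 0 0 0.004 0; 0 0 0.002 0; 0 0 0.002 0; 0 0 0.001 0; 0 0 0 0")

```text
time: 4.47
tool_pos: [593.0, -134.9, 110.7]
tcp_rot: [3.141, 0.0, -0.323]
contact_force: [-0.4, 0.8, -0.8]
grip_width: 2.2
finger_force: 0.0
```

Emit:
apply_moves(motion="0 0 0.001 0; 0 0 0.001 0; 0 0 0.0005 0; 0 0 0 0")

```text
time: 4.97
tool_pos: [593.0, -134.9, 108.4]
tcp_rot: [3.142, -0.0, -0.323]
contact_force: [-0.6, 0.0, 1.6]
grip_width: 2.2
finger_force: 0.7
```

Emit:
apply_moves(motion="0 0 0.0005 0; 0 0 0.0005 0; 0 0 0 0")

```text
time: 5.35
tool_pos: [593.1, -134.9, 108.1]
tcp_rot: [3.141, -0.001, -0.323]
contact_force: [-2.5, -0.1, 6.9]
grip_width: 2.7
finger_force: 3.4
```

Emit:
apply_moves(motion="0 0 0.0005 0; 0 0 0.0005 0; 0 0 0 0")

```text
time: 5.72
tool_pos: [593.1, -134.9, 107.3]
tcp_rot: [3.141, -0.001, -0.323]
contact_force: [-3.5, 0.8, 7.0]
grip_width: 2.4
finger_force: 3.8
```

Emit:
apply_moves(motion="0 0 0.0005 0; 0 0 0.0005 0; 0 0 0 0")

```text
time: 6.1
tool_pos: [593.1, -134.9, 106.3]
tcp_rot: [3.141, -0.001, -0.323]
contact_force: [-2.3, -0.0, 7.2]
grip_width: 2.6
finger_force: 3.8
```

Emit:
apply_moves(motion="0 0 0.0005 0; 0 0 0.0005 0; 0 0 0 0")

```text
time: 6.48
tool_pos: [593.1, -134.9, 105.3]
tcp_rot: [3.141, -0.001, -0.323]
contact_force: [-2.3, 1.4, 6.9]
grip_width: 2.1
finger_force: 3.8
```

Emit:
apply_moves(motion="0 0 0.0005 0; 0 0 0 0")

```text
time: 6.72
tool_pos: [593.1, -134.9, 104.8]
tcp_rot: [3.141, -0.001, -0.323]
contact_force: [-2.9, 0.1, 7.9]
grip_width: 2.0
finger_force: 3.8
```

Emit:
apply_moves(motion="0 0 0.0005 0; 0 0 0 0")

```text
time: 6.98
tool_pos: [593.1, -134.9, 104.2]
tcp_rot: [3.141, -0.001, -0.323]
contact_force: [-2.3, 1.2, 7.5]
grip_width: 2.2
finger_force: 3.8
```

Emit:
apply_moves(motion="0 0 0.0005 0; 0 0 0 0")

```text
time: 7.22
tool_pos: [593.1, -134.9, 103.8]
tcp_rot: [3.141, -0.001, -0.323]
contact_force: [-4.4, 1.2, 7.7]
grip_width: 2.2
finger_force: 3.8
```

Emit:
apply_moves(motion="0 0 0.0003 0; 0 0 0 0")

```text
time: 7.48
tool_pos: [593.1, -134.9, 103.6]
tcp_rot: [3.141, -0.001, -0.323]
contact_force: [-3.2, 1.2, 8.5]
grip_width: 2.2
finger_force: 4.3
```

Emit:
apply_moves(motion="0 0 0.0003 0; 0 0 0 0")

```text
time: 7.72
tool_pos: [593.1, -134.9, 103.6]
tcp_rot: [3.141, -0.001, -0.323]
contact_force: [-3.9, 1.6, 10.5]
grip_width: 2.1
finger_force: 5.1
```

Emit:
apply_moves(motion="0 0 0.0003 0; 0 0 0 0; 0 0 0 0")

```text
time: 8.1
tool_pos: [593.1, -134.9, 103.5]
tcp_rot: [3.141, -0.001, -0.323]
contact_force: [-4.3, 1.4, 11.6]
grip_width: 2.4
finger_force: 5.9
```

Emit:
apply_moves(motion="0 0 -0.01 0; 0 0 -0.02 0; 0 0 -0.025 0; 0 0 0 -10; 0 0 0 -10; 0 0 0 -10; 0 0 0 -10; 0 0 0 -10", fingers=-1)

```text
time: 9.1
tool_pos: [593.0, -134.9, 156.9]
tcp_rot: [3.142, 0.0, 0.555]
contact_force: [-0.3, -0.3, -0.7]
grip_width: 0.4
finger_force: 0.0
```

Emit:
apply_moves(motion="0 0 0 -10; 0 0 0 -10; 0 0 0 -10; 0 0 0 -10; 0.015 0.02 0 0; 0.015 0.02 0 0; 0.015 0.02 0 0; 0 0 0 0")

```text
time: 10.1
tool_pos: [665.0, -110.6, 156.2]
tcp_rot: [-3.142, -0.0, 1.249]
contact_force: [-1.0, 1.0, -1.0]
grip_width: 0.8
finger_force: 0.0
```

```bash
cat > st.py <<'E'
from look import *
def loc():
    o=bot.get_obs(); y=-0.323; M=np.array([[np.cos(y),-np.sin(y)],[np.sin(y),np.cos(y)]])
    print("local",((o["tool_pos"][:2]-[593.5,-135.4])@M).round(1),o["tool_pos"][2].round(1),o["tcp_rot"].round(3),o["joint_positions"].round(2),o["contact_force"].round(1),o["grip_width"])
def clips():
    y=-0.323; M=np.array([[np.cos(y),-np.sin(y)],[np.sin(y),np.cos(y)]])
    o,c,P,C=wrist(); l=(P[:,:2]-[593.5,-135.4])@M
    for sx in(1,-1):
      for sy in(1,-1):
        k=(abs(l[:,0]*sx-60)<9)&(l[:,1]*sy>30)&(l[:,1]*sy<74)&(P[:,2]>95)&(P[:,2]<145)
        if k.sum()>50: 
            q=P[k]; a=np.argsort(-q[:,2])[:max(5,len(q)//50)]
            print(sx,sy,k.sum(),"ztop",np.percentile(q[:,2],[50,98]).round(1),"ytip",np.abs(l[k][a,1]).mean().round(1))
    return c
E
python3 - <<'E'
from st import *
loc()
c=clips(); cv2.imwrite("pics/w2.png",c["img"])
E
```

```text
local [59.9 46.2] 156.2 [-3.142 -0.     1.249] [-0.28  0.67  1.16  0.    1.31  0.04] [-1.  1. -1.] 0.7586882590950874
1 1 2229 ztop [127.1 136.8] ytip 50.3
-1 1 3351 ztop [120.2 136.5] ytip 50.1
-1 -1 203 ztop [ 99.3 100.6] ytip 33.3
```

Emit:
apply_moves(motion="0 0 0.008 0; 0 0 0.006 0; 0 0 0.003 0; 0 0 0.002 0; 0 0 0.002 0; 0 0 0 0")

```text
time: 10.9
tool_pos: [664.2, -111.5, 136.2]
tcp_rot: [3.141, 0.0, 1.248]
contact_force: [0.0, -1.3, 1.1]
grip_width: 0.3
finger_force: 0.6
```

```bash
python3 -c "
from st import *
loc()"
```

```text
local [59.5 45.1] 136.2 [3.141 0.    1.248] [-0.28  0.69  1.19 -0.    1.26  0.04] [ 0.  -1.3  1.1] 0.31765309376857365
```

Emit:
apply_moves(motion="0 0 0.002 0; 0 0 0.002 0; 0 0 0.002 0; 0 0 0.002 0; 0 0 0 0")

```text
time: 11.52
tool_pos: [664.8, -113.3, 129.7]
tcp_rot: [3.138, 0.002, 1.247]
contact_force: [-2.6, -5.7, 8.5]
grip_width: 0.3
finger_force: 3.9
```

Emit:
apply_moves(motion="0 0 0.002 0; 0 0 0.002 0; 0 0 0.002 0; 0 0 0.002 0; 0 0 0 0")

```text
time: 12.15
tool_pos: [664.9, -112.5, 121.0]
tcp_rot: [3.138, 0.001, 1.247]
contact_force: [0.1, -3.9, 3.4]
grip_width: 0.5
finger_force: 2.4
```

Run:
```python
from st import *
loc()
w=clips()
c=bot.capture("side"); s=bot.capture("scene")
f=lambda i,u,v:cv2.resize(i[v-50:v+50,u-60:u+60],None,fx=5,fy=5)[:, :400]
cv2.imwrite("pics/a1.png",np.hstack([cv2.resize(c["img"][200:320,270:390],(400,400)),cv2.resize(s["img"][160:280,275:395],(400,400))]))
```

```text
local [60.5 44.3] 121.0 [3.138e+00 1.000e-03 1.247e+00] [-0.28  0.7   1.21 -0.    1.23  0.04] [ 0.1 -3.9  3.4] 0.5334107179971364
1 1 2606 ztop [115.  142.1] ytip 53.9
-1 1 4584 ztop [118.  136.1] ytip 50.2
```

View pics/a1.png

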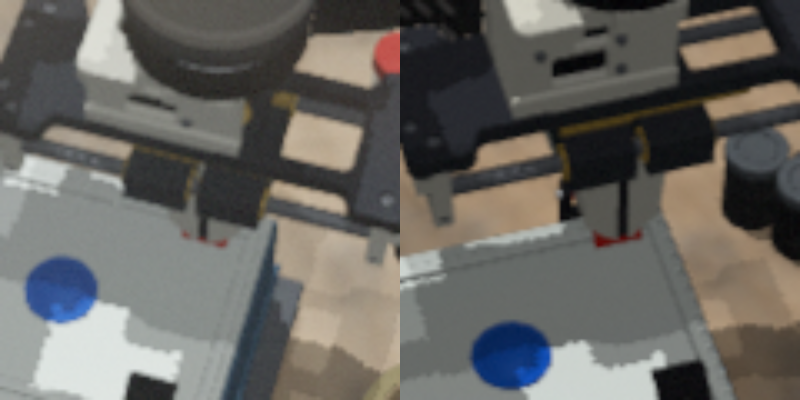

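The crops show the closed fingers sitting on the red lever. Its end peeks out below and inward of them, so the contact is right and I can go on.

Emit:
apply_moves(motion="0 0 0.0015 0; 0 0 0.0015 0; 0 0 0.0015 0; 0 0 0.0015 0; 0 0 0 0")

```text
time: 12.92
tool_pos: [663.8, -110.7, 113.1]
tcp_rot: [-3.14, -0.0, 1.248]
contact_force: [-0.7, 0.2, 0.5]
grip_width: 0.3
finger_force: 0.1
```

Emit:
apply_moves(motion="0 0 0.001 0; 0 0 0.001 0; 0 0 0.001 0; 0 0 0 0")

```text
time: 13.42
tool_pos: [664.1, -111.1, 110.5]
tcp_rot: [-3.141, 0.0, 1.248]
contact_force: [0.5, -0.4, 0.4]
grip_width: 0.4
finger_force: 0.0
```

Run:
```python
from st import *
loc()
w=clips()
c=bot.capture("side"); s=bot.capture("scene")
cv2.imwrite("pics/a2.png",np.hstack([cv2.resize(c["img"][220:280,300:360],(400,400)),cv2.resize(s["img"][190:250,305:365],(400,400))]))
```

```text
local [59.2 45.4] 110.5 [-3.141  0.     1.248] [-0.28  0.71  1.22  0.    1.21  0.04] [ 0.5 -0.4  0.4] 0.3790077208072685
1 1 2526 ztop [109.  141.1] ytip 54.6
-1 1 4028 ztop [115.4 134.2] ytip 51.9
```

View pics/a2.png

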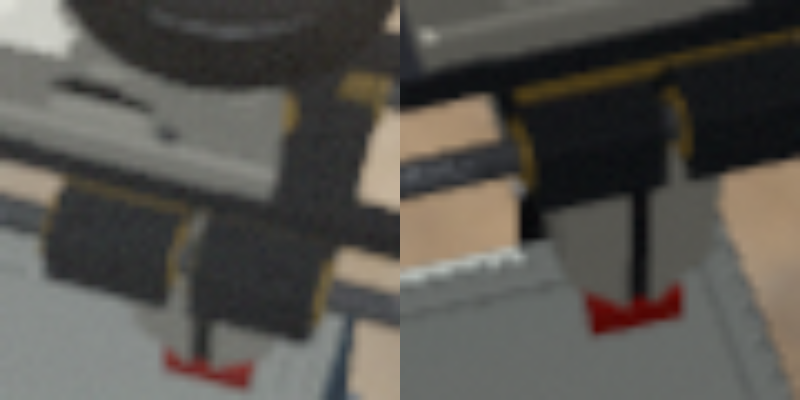

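The red lever's end protrudes under the fingers and looks flat. I'll press on to confirm it.

Emit:
apply_moves(motion="0 0 0.001 0; 0 0 0.001 0; 0 0 0.0005 0; 0 0 0 0")

```text
time: 14.08
tool_pos: [664.2, -111.2, 108.3]
tcp_rot: [-3.142, 0.0, 1.248]
contact_force: [0.6, 0.5, 0.3]
grip_width: 0.3
finger_force: 0.0
```

Emit:
apply_moves(motion="0 0 0.0005 0; 0 0 0.0005 0; 0 0 0 0")

```text
time: 14.45
tool_pos: [664.3, -111.3, 107.8]
tcp_rot: [3.141, 0.0, 1.248]
contact_force: [-1.7, 0.4, 4.1]
grip_width: 0.5
finger_force: 2.1
```

Emit:
apply_moves(motion="0 0 0.0005 0; 0 0 0 0; 0 0 0 0")

```text
time: 14.82
tool_pos: [664.3, -111.3, 107.7]
tcp_rot: [3.141, 0.0, 1.248]
contact_force: [-2.2, 1.3, 6.4]
grip_width: 0.3
finger_force: 3.3
```

Emit:
apply_moves(motion="0 0 -0.015 0; 0 0 -0.03 0; -0.025 -0.033 0 0; -0.03 -0.04 0 0; -0.025 -0.033 0 0; -0.011 -0.014 0 0; 0 0 0 0; 0 0 0 0")

```text
time: 15.82
tool_pos: [522.5, -159.4, 152.3]
tcp_rot: [3.14, -0.0, 1.248]
contact_force: [0.2, 0.4, -0.7]
grip_width: 0.6
finger_force: 0.0
```

```bash
python3 -c "
from st import *
loc();clips()"
```

```text
local [-59.7 -45.3] 152.3 [ 3.14  -0.     1.248] [-0.44  0.45  1.58  0.    1.11 -0.11] [ 0.2  0.4 -0.7] 0.5832805564298434
1 1 3078 ztop [108.3 110.2] ytip 64.7
1 -1 2788 ztop [100.6 137.7] ytip 50.0
-1 1 3876 ztop [122.6 136.8] ytip 49.3
-1 -1 1405 ztop [ 99.6 103.6] ytip 52.8
```

Emit:
apply_moves(motion="0 0 0.006 0; 0 0 0.005 0; 0 0 0.002 0; 0 0 0.002 0; 0 0 0.002 0; 0 0 0.002 0; 0 0 0 0")

```text
time: 16.75
tool_pos: [522.4, -158.6, 133.9]
tcp_rot: [3.139, -0.001, 1.248]
contact_force: [1.2, 4.1, 7.3]
grip_width: 0.4
finger_force: 3.3
```

Emit:
apply_moves(motion="0 0 0.002 0; 0 0 0.002 0; 0 0 0.002 0; 0 0 0.002 0; 0 0 0 0")

```text
time: 17.38
tool_pos: [522.9, -158.8, 126.1]
tcp_rot: [3.138, -0.001, 1.248]
contact_force: [2.3, 5.4, 5.9]
grip_width: 0.4
finger_force: 3.5
```

Same force pattern as the red clip; continuing.

Emit:
apply_moves(motion="0 0 0.002 0; 0 0 0.002 0; 0 0 0.002 0; 0 0 0.002 0; 0 0 0.0015 0; 0 0 0.0015 0; 0 0 0.0015 0; 0 0 0 0")

```text
time: 18.38
tool_pos: [521.0, -159.6, 111.8]
tcp_rot: [-3.14, 0.0, 1.248]
contact_force: [0.1, 0.1, -0.6]
grip_width: 0.6
finger_force: 0.0
```

Emit:
apply_moves(motion="0 0 0.0015 0; 0 0 0.0015 0; 0 0 0.0015 0; 0 0 0.001 0; 0 0 0 0")

```text
time: 19.0
tool_pos: [521.5, -159.5, 107.7]
tcp_rot: [3.141, 0.0, 1.248]
contact_force: [-2.9, 0.5, 6.6]
grip_width: 0.3
finger_force: 3.7
```

Emit:
apply_moves(motion="0 0 -0.015 0; 0 0 -0.03 0; 0.025 0 0 0; 0.03 0 0 0; 0.025 0 0 0; 0.011 0 0 0; 0 0 0 0; 0 0 0 0")

```text
time: 20.0
tool_pos: [550.2, -73.9, 151.9]
tcp_rot: [3.141, 0.0, 1.247]
contact_force: [0.7, -0.4, 0.4]
grip_width: 0.7
finger_force: 0.0
```

```bash
python3 -c "
from st import *
loc();clips()"
```

```text
local [-60.5  44.6] 151.9 [3.141 0.    1.247] [-0.27  0.47  1.55 -0.    1.13  0.05] [ 0.7 -0.4  0.4] 0.7036543503402498
1 1 2249 ztop [108.5 110. ] ytip 65.8
1 -1 306 ztop [ 99.5 100.7] ytip 33.8
-1 1 2348 ztop [126.8 136.7] ytip 50.2
```

Emit:
apply_moves(motion="0.0007 0 0.006 0; 0 0 0.005 0; 0 0 0.002 0; 0 0 0.002 0; 0 0 0.002 0; 0 0 0.002 0; 0 0 0 0")

```text
time: 20.92
tool_pos: [550.8, -73.5, 133.7]
tcp_rot: [3.14, 0.002, 1.248]
contact_force: [-1.4, -3.4, 6.6]
grip_width: 0.3
finger_force: 2.8
```

Emit:
apply_moves(motion="0 0 0.002 0; 0 0 0.002 0; 0 0 0.002 0; 0 0 0.002 0; 0 0 0 0")

```text
time: 21.55
tool_pos: [551.5, -74.1, 126.2]
tcp_rot: [3.138, 0.002, 1.248]
contact_force: [-1.6, -4.9, 6.7]
grip_width: 0.2
finger_force: 3.5
```

Emit:
apply_moves(motion="0 0 0.002 0; 0 0 0.002 0; 0 0 0.002 0; 0 0 0.002 0; 0 0 0.0015 0; 0 0 0.0015 0; 0 0 0.0015 0; 0 0 0 0")

```text
time: 22.55
tool_pos: [550.2, -72.1, 111.8]
tcp_rot: [-3.14, -0.0, 1.248]
contact_force: [-0.1, 0.8, 0.4]
grip_width: 0.9
finger_force: 0.0
```

Emit:
apply_moves(motion="0 0 0.0015 0; 0 0 0.0015 0; 0 0 0.001 0; 0 0 0 0")

```text
time: 23.05
tool_pos: [550.5, -72.5, 108.2]
tcp_rot: [-3.141, 0.0, 1.248]
contact_force: [-0.8, -0.1, -0.0]
grip_width: 0.4
finger_force: 0.0
```

Emit:
apply_moves(motion="0 0 0.0005 0; 0 0 0.0005 0; 0 0 0 0")

```text
time: 23.42
tool_pos: [550.7, -72.5, 107.8]
tcp_rot: [3.141, 0.0, 1.248]
contact_force: [-0.7, 1.1, 4.6]
grip_width: 0.4
finger_force: 2.4
```

Emit:
apply_moves(motion="0 0 -0.015 0; 0 0 -0.03 0; -0.025 0.033 0 0; -0.03 0.04 0 0; -0.025 0.033 0 0; -0.011 0.014 0 0; 0 0 0 0; 0 0 0 0")

```text
time: 24.42
tool_pos: [635.1, -196.1, 152.6]
tcp_rot: [-3.141, -0.0, 1.248]
contact_force: [-0.5, 0.1, 0.2]
grip_width: 0.3
finger_force: 0.0
```

```bash
python3 -c "
from st import *
loc();clips()"
```

```text
local [ 58.7 -44.3] 152.6 [-3.141 -0.     1.248] [-0.41  0.66  1.2   0.    1.28 -0.09] [-0.5  0.1  0.2] 0.2605145375117977
1 1 3521 ztop [108.4 110.1] ytip 64.8
1 -1 1345 ztop [ 99.5 103.3] ytip 52.5
-1 1 3088 ztop [108.2 110. ] ytip 65.6
-1 -1 2323 ztop [108.  109.6] ytip 60.8
```

Three clips are flat. Now the last one.

Emit:
apply_moves(motion="-0.001 0.001 0.006 0; 0 0 0.005 0; 0 0 0.002 0; 0 0 0.002 0; 0 0 0.002 0; 0 0 0.002 0; 0 0 0 0")

```text
time: 25.35
tool_pos: [636.9, -197.1, 134.6]
tcp_rot: [3.14, -0.001, 1.248]
contact_force: [0.1, 3.7, 5.9]
grip_width: 0.2
finger_force: 2.8
```

Emit:
apply_moves(motion="0 0 0.002 0; 0 0 0.002 0; 0 0 0.002 0; 0 0 0.002 0; 0 0 0 0")

```text
time: 25.98
tool_pos: [637.8, -196.9, 127.3]
tcp_rot: [3.137, -0.002, 1.249]
contact_force: [2.3, 6.7, 7.7]
grip_width: 0.3
finger_force: 3.8
```

Emit:
apply_moves(motion="0 0 0.002 0; 0 0 0.002 0; 0 0 0.002 0; 0 0 0.002 0; 0 0 0.0015 0; 0 0 0.0015 0; 0 0 0.0015 0; 0 0 0 0")

```text
time: 26.98
tool_pos: [635.6, -198.4, 112.1]
tcp_rot: [-3.14, 0.0, 1.248]
contact_force: [0.7, -0.1, -0.2]
grip_width: 0.3
finger_force: 0.0
```

Emit:
apply_moves(motion="0 0 0.0015 0; 0 0 0.0015 0; 0 0 0.001 0; 0 0 0.0005 0; 0 0 0.0005 0; 0 0 0 0")

```text
time: 27.72
tool_pos: [636.1, -198.1, 108.0]
tcp_rot: [3.141, 0.0, 1.248]
contact_force: [-0.4, -0.3, 1.8]
grip_width: 0.4
finger_force: 0.7
```

Emit:
apply_moves(motion="0 0 0.0005 0; 0 0 0 0")

```text
time: 27.98
tool_pos: [636.2, -198.1, 107.9]
tcp_rot: [3.141, 0.0, 1.248]
contact_force: [-1.3, 0.8, 5.4]
grip_width: 0.3
finger_force: 2.5
```

Emit:
apply_moves(motion="0 0 -0.015 0; 0 0 -0.03 0; 0 0 -0.03 0; 0.02 -0.03 -0.02 0; 0.02 -0.03 0 0; 0 0 0 0; 0 0 0 0")

```text
time: 28.85
tool_pos: [592.6, -141.6, 202.9]
tcp_rot: [3.14, 0.0, 1.248]
contact_force: [0.5, -0.3, 0.1]
grip_width: 0.7
finger_force: 0.0
```

Run:
```python
from st import *
loc();c=clips()
y=-0.323; M=np.array([[np.cos(y),-np.sin(y)],[np.sin(y),np.cos(y)]])
for n in ("scene","side"):
    s=bot.capture(n); P,C=cloud(s,s["world_from_camera"]); l=(P[:,:2]-[593.5,-135.4])@M
    for sx in(1,-1):
      for sy in(1,-1):
        k=(abs(l[:,0]*sx-60)<9)&(abs(l[:,1]*sy-56)<16)&(P[:,2]>95)&(P[:,2]<145)
        if k.sum()>20: print(n,sx,sy,k.sum(),np.percentile(P[k,2],[50,90]).round(1))
```

```text
local [ 1.1 -6.2] 202.9 [3.14  0.    1.248] [-0.36  0.51  1.32 -0.    1.31 -0.04] [ 0.5 -0.3  0.1] 0.7470147518808676
1 1 1962 ztop [108.4 110.1] ytip 65.9
1 -1 144 ztop [ 99.4 100.7] ytip 31.9
-1 1 1958 ztop [108.3 110. ] ytip 64.1
-1 -1 149 ztop [ 99.4 100.8] ytip 32.2
scene 1 1 200 [107.7 109.1]
scene 1 -1 241 [107.6 109. ]
scene -1 1 212 [107.7 109.1]
scene -1 -1 254 [107.7 109.1]
side 1 1 57 [107.4 109.2]
side 1 -1 231 [107.5 109.5]
side -1 1 36 [107.2 109.1]
side -1 -1 212 [107.9 109.8]
```

All four clips are flat and the robot is clear of the box, so I'm handing in.

```bash
python3 -c "
from plant import bot
print(bot.close_job())"
```

```text
the job is handed in; nothing more can be done
None
```

The job is handed in, with no verdict returned: the lid was pressed to its stop, all four clips measured flat (red first, then its diagonal opposite, then the other two), the force readings stayed at or below about 12 N, and the arm never went near the vial, can or tape roll.

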